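# Charge the chocolate mill and hold it on pulse

## Robot

A 6-joint arm with a two-finger parallel gripper is mounted at the origin on the work surface. World frame = base frame: x ahead of the robot, y to its left, z up, the work surface at z = 0. Lengths are in m, angles in rad, forces in N, time in s.
With the tool pointing down it reaches from about 0.3 to 0.825 m from the base axis. Payload 5.4 kg.
Tool frame: the origin (TCP) lies on the centre line of the jaws, within the pads' length; the fingertips stand 25 mm ahead of it and the grasp point (between the pads) lies 6 mm ahead of it; z points along the fingers, y is the line along which they close (so a half turn about z gives the same grasp; the last joint's range is limited). The gripper opens to 92 mm and grips with 3 to 60 N. Pads are 20 mm wide; open, the fingers measure 128 mm over their backs; the gripper's body (75 mm by 189 mm) begins 69 mm behind the grasp point.
Start: joints at [-1.317, 0.158, 1.597, -0, 1.386, -0.21], TCP at [0.257, -0.514, 0.24] pointing down, gripper open.
Joint ranges: [-2.91, 2.91], [-0.94, 2.29], [0.18, 2.7], [-1.29, 4.43], [0.17, 2.64], [-3, 3]. Speed limits (rad/s): [2.57, 2.57, 3.14, 3.14, 3.14, 3.14].

## Interface

Orientations are given as [roll, pitch, yaw] about the fixed x, y, z axes, in that order (R = Rz(yaw) Ry(pitch) Rx(roll)).
In Python, from plant import * gives the robot as it stands. Calls block until the motion is done:
- reach(position, orientation): joint-space move of the TCP to a pose.
- move_l(position, vel=0.15, frame=None, until_force=None): straight line of the TCP; frame=None keeps the orientation; vel is the mean speed in m/s. With until_force (N) it stops when the force on the tool has changed by that much, and returns True; else False.
- movej(angles): joint-space move.
- release() and gripper_close(force=None): open the fingers fully, or close them until they stop; force is the grip in N (None keeps the last).
- wait(seconds).
- ik(position, orientation): joint angles nearest the present ones, or None.
- grab_frame(name): name is "scene" or "side" or "wrist"; returns a dict with "pixels" (420x560x3 uint8, red, green, blue), "depth" (420x560 float32, m along the optical axis (not along the pixel's ray), 0 where there is no reading), "fx", "fy", "cx", "cy" (pixels), "position" and "orientation" of the camera in the world. Camera axes: x right, y up, looking along -z (the intrinsics and any distortion apply to the point x, -y, -z); pixel columns grow to the right and rows downward; lengths in m; the calibration is good to about 2 mm. A picture is of the moment at which its call begins.
A pose or a line that the arm cannot do raises MotionError and nothing moves.
- close_job(): hands the job in; it is judged then, once.
Readings, each from a call of its own:
- read_time(): time.
- read_q(): joint angles.
- read_joint_vel(): joint speeds.
- read_effort(): joint torques, N m.
- read_tcp_pos(): TCP position.
- read_tool_rot(): TCP orientation.
- read_contact_force(): force on the tool from outside, world axes, zero at the start.
- read_wrist_torque(): the same for the moment, N m.
- read_grip_width(): finger opening in m.
- read_grip_force(): force on a finger pad.
Only numpy, scipy, OpenCV 4.12 (cv2) and the standard library are available. Lean on these libraries where they do the work, as an engineer would, in place of code of your own. Each camera call takes 0.05 s, during which the arm holds its last target. There are 200 camera calls.

## Task

Load the chocolate mill on the counter: drop the two chocolate drums one by one into its two feed wells, one in each, then set the lid fully down into the collar with its lugs through the two gaps. Turn the lid clockwise (seen from above) against its spring to the single-bar pulse mark, an eighth of a turn and halfway to the lock, without letting it run on towards the double-bar lock mark, and finish while still gripping the lid and holding it there. Leave the bottle, jar and bowl alone.

Things in the scene. Friction and masses are not known exactly. Their poses are not given: they have to be found in the camera images.
- mill: Fixed electric mill: square off-white housing 112 x 112 mm; its flat top, the deck, is at z = 70 mm. A lying motor drum 60 mm across sticks 58 mm out of its local -x side. A round aluminium bayonet collar stands on the deck. Origin: centre of the underside, z up; local x runs through both wells and both gaps of the collar.
- collar (a point): Centre of the collar's rim, 84 mm above the counter, axes as the mill's. Collar: outer diameter 104, inner wall 92 mm. A flange 8 to 14 mm above the deck narrows it to 80 mm diameter, except at two gaps 20 mm wide at local +x and -x, where the lid's lugs pass. When loading drums, keep the fingertips above this rim.
- pulse_mark (a point): Single raised dark bar on the collar's rim, 46 mm from the axis, 45 degrees clockwise from the gap at local +x; another lies across from it. The lock mark, a double bar, is 90 degrees clockwise from each gap. The lugs (and so the ends of the grip bar) start at the gaps and are turned to the single bars.
- seat (a point): Centre of the deck inside the collar, 70 mm above the counter, axes as the mill's; the lid's origin comes to rest here when it is fully down.
- well_a (a point): Feed well at local x = -18 mm: round bore of 31 mm diameter, 40 mm deep from the deck, for one drum. The point is where the centre of a drum lies when it stands on the well's floor (22 mm below the deck).
- well_b (a point): Same as well_a, at local x = +18 mm.
- pulse_ring (a joint): Sprung ring in the mill, pushed by the lid's lugs; rad, clockwise positive, 0 at rest, end stop 1.48. The lid meets it after about 5 degrees, so it reads the lid's turn from the gaps minus 0.09: about 0.70 at the pulse mark, 1.48 at the lock mark. It pushes back with 0.04 N m at 0, 0.21 N m at the pulse mark, and turns the lid back if let go.
- lid: Loose lid, 160 g, flat on the counter: aluminium disc 76 mm across, 16 mm thick. At its underside two lugs, 14 mm wide, 6 mm thick, reach 44 mm from the axis at local +x and -x. On top a black grip bar 56 mm along x, 18 mm wide along y, z = 16 to 50 mm. Origin: centre of the underside. To enter, its x axis lies along the mill's x, either way round.
- board: Fixed light wood board 150 x 100 x 10 mm on which the drums stand. Origin: centre of its underside, x along the long side.
- drum_a_center (a point): Centre of a brown pressed-chocolate drum, an upright cylinder of 24 mm diameter, 36 mm high, 20 g, standing on the board (board top at z = 10 mm). Either drum may go in either well.
- drum_b_center (a point): Centre of the other drum, the same kind.
- syrup: Amber syrup bottle with cork, 52 mm diameter, 145 mm high; bystander. Origin: centre of the underside.
- jar: Squat jar with a white cap, 68 mm diameter, 85 mm high; bystander. Origin: centre of the underside.
- bowl: White ceramic bowl, 100 mm diameter, 45 mm high; bystander. Origin: centre of the underside.

How it is judged:
On the way, in this order (a step that is already met when the one before it is completed fails the run):
1. a drum stands in each feed well, the lid still off (((distance between drum_a_center and well_a below 0.007 m and distance between drum_b_center and well_b below 0.007 m) or (distance between drum_a_center and well_b below 0.007 m and distance between drum_b_center and well_a below 0.007 m)) and horizontal distance between lid and seat above 0.06 m), for 0.2 s.
2. the lid is fully down in the collar, lugs in the gaps, not yet turned (horizontal distance between lid and seat below 0.005 m and z of lid in the frame of seat between -0.003 and 0.004 m and angle between lid's own z axis and vertical below 0.08 rad and value of joint pulse_ring below 0.2 rad and angle between the x axis of lid and the x axis of seat, either way round below 0.3 rad), for 0.05 s.
At the end, for the whole second after the job is handed in: A drum stands in each well (centre within 7 mm of its place); the lid is fully down (within 4 mm in height, 5 mm sideways, tilt under 0.08 rad), turned 45 degrees clockwise from the gaps (30 to 60 degrees; ring at 0.38 to 1.02 rad), still, and gripped by the fingers with more than 2 N (((distance between drum_a_center and well_a below 0.007 m and distance between drum_b_center and well_b below 0.007 m) or (distance between drum_a_center and well_b below 0.007 m and distance between drum_b_center and well_a below 0.007 m)) and horizontal distance between lid and seat below 0.005 m and z of lid in the frame of seat between -0.003 and 0.004 m and angle between lid's own z axis and vertical below 0.08 rad and value of joint pulse_ring between 0.38 and 1.02 rad and angle between the x axis of lid and the x axis of seat, either way round between 0.52 and 1.05 rad and contact force between the fingers and lid above 2 N and angular speed of lid below 0.2 rad/s); the arm keeps its last pose, push and grip.
It fails at once if the lid was turned on towards the lock (ring past 1.15 rad) (value of joint pulse_ring above 1.15 rad).
It fails at once if the syrup was pushed or tipped (distance of syrup from where it was at the start of the episode above 0.03 m or angle between syrup's own z axis and vertical above 0.3 rad).
It fails at once if the jar was pushed or tipped (distance of jar from where it was at the start of the episode above 0.03 m or angle between jar's own z axis and vertical above 0.3 rad).
It fails at once if the bowl was pushed or tipped (distance of bowl from where it was at the start of the episode above 0.03 m or angle between bowl's own z axis and vertical above 0.3 rad).
It also fails if it takes over 72 s, if anything falls off the work surface, if the arm or the gripper's body presses on something with over 40 N, if the wrist force passes 120 N, or if a joint passes its speed limit or range.

## Working session

There is one attempt and no reset: what is moved stays moved. The work goes in short steps, each a Python script; the robot and the scene stay as the last script left them, time stands still between calls to the robot, and variables do not carry over. Pictures are saved under pics/ and viewed, at most 10 in all, crops included, and the job is handed in when it is done.

```bash
mkdir -p pics; ls; cat > h.py <<'E'
from plant import *
import numpy as np, cv2
from scipy.spatial.transform import Rotation as R
def cam(f):
    o=np.array(f["orientation"],float)
    M=o if o.shape==(3,3) else R.from_euler('xyz',o).as_matrix()
    return M,np.array(f["position"])
def pts(f):
    "world point per pixel from depth"
    M,p=cam(f); d=f["depth"]; v,u=np.mgrid[:d.shape[0],:d.shape[1]]
    c=np.stack([(u-f["cx"])/f["fx"]*d,-(v-f["cy"])/f["fy"]*d,-d],-1)
    return c@M.T+p
def ray(f,uv,z):
    M,p=cam(f); uv=np.atleast_2d(uv).astype(float)
    d=np.c_[(uv[:,0]-f["cx"])/f["fx"],-(uv[:,1]-f["cy"])/f["fy"],-np.ones(len(uv))]@M.T
    return p+d*((z-p[2])/d[:,2:])
def save(f,n): cv2.imwrite('pics/'+n,f["pixels"][...,::-1])
E
python3 - <<'E'
from h import *
import pickle
F={n:grab_frame(n) for n in("scene","side","wrist")}
pickle.dump(F,open('f0.pkl','wb'))
for n,f in F.items():
    print(n,f["position"],f["orientation"],f["fx"],f["cx"],f["cy"],[k for k in f])
cv2.imwrite('pics/a.png',cv2.resize(np.hstack([F["scene"]["pixels"],F["side"]["pixels"]]),(800,300))[...,::-1])
save(F["scene"],'scene0.png'); save(F["side"],'side0.png')
print(read_tool_rot(),read_time())
E
```

```text
pics
scene [1.37186541 0.07398968 1.2090822 ] [0.61032764 0.00616412 1.66523456] 532.5993668024583 285.9822123154975 207.60477648210883 ['pixels', 'depth', 'fx', 'fy', 'cx', 'cy', 'position', 'orientation']
side [0.27919911 0.54197323 0.61971603] [ 0.85072651  0.00513011 -2.65984841] 417.00991885677394 280.95365162246765 210.35254159397257 ['pixels', 'depth', 'fx', 'fy', 'cx', 'cy', 'position', 'orientation']
wrist [ 0.3317298  -0.47691281  0.38393542] [-0.30205759  0.00176813 -1.10749382] 299.93173663064914 277.0976442773672 208.25499489383012 ['pixels', 'depth', 'fx', 'fy', 'cx', 'cy', 'position', 'orientation']
[-3.14024432e+00 -2.95011318e-04  4.63762351e-01] 0.15
```

View pics/scene0.png

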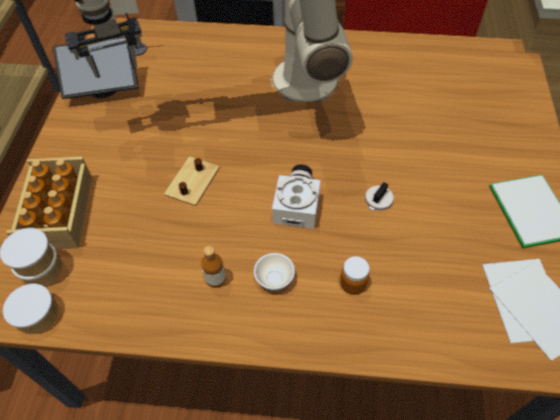

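View pics/side0.png

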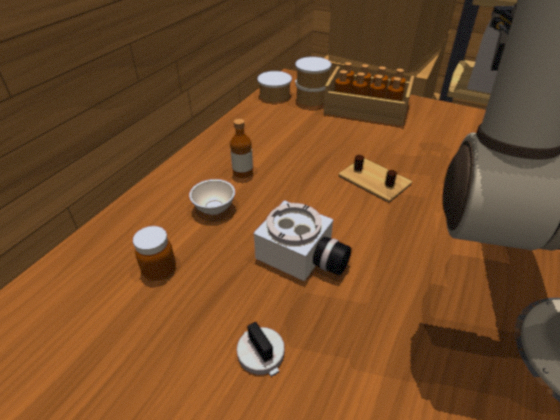

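The scene view shows the mill at (297,200), drums at (198,164) and (184,188) on the board, and the lid at (380,197). Bottle (213,266), bowl (274,273) and jar (355,275) are farther out. In the side view the mill's motor is at (335,255), pointing towards the robot. I'll take coarse positions from these, then look closer with the wrist camera.

```bash
python3 - <<'E'
from h import *
import pickle
F=pickle.load(open('f0.pkl','rb'))
S=F["scene"]
for n,uv,z in [("collar",(297,193),.084),("motor",(301,172),.06),("lid",(379,198),.016),("d1",(198,161),.046),("d2",(183,185),.046),("board",(192,180),.01),("syr",(213,266),.08),("bowl",(274,273),.045),("jar",(355,267),.085)]:
    print(n,ray(S,uv,z)[0].round(3), pts(S)[uv[1],uv[0]].round(3))
D=F["side"]
for n,uv,z in [("collar",(295,222),.084),("lid",(261,350),.016),("d1",(359,160),.046),("d2",(391,176),.046)]:
    print(n,ray(D,uv,z)[0].round(3), pts(D)[uv[1],uv[0]].round(3))
# wrist cam in tool frame
M,p=cam(F["wrist"]); T=R.from_euler('xyz',read_tool_rot()).as_matrix(); t=np.array(read_tcp_pos())
print("cam in tool",T.T@(p-t), (T.T@M).round(3))
E
```

```text
collar [0.54  0.017 0.084] [0.499 0.015 0.028]
motor [0.449 0.021 0.06 ] [0.45  0.021 0.061]
lid [0.486 0.241 0.016] [0.494 0.24  0.027]
d1 [ 0.424 -0.274  0.046] [ 0.425 -0.274  0.046]
d2 [ 0.513 -0.299  0.046] [ 0.511 -0.3    0.044]
board [ 0.466 -0.289  0.01 ] [ 0.467 -0.288  0.011]
syr [ 0.773 -0.166  0.08 ] [ 0.783 -0.162  0.099]
bowl [ 0.76  -0.021  0.045] [ 0.739 -0.024  0.005]
jar [0.747 0.173 0.085] [0.746 0.174 0.083]
collar [0.526 0.019 0.084] [0.532 0.007 0.071]
lid [0.473 0.246 0.016] [0.464 0.261 0.046]
d1 [ 0.503 -0.286  0.046] [ 0.505 -0.293  0.041]
d2 [ 0.416 -0.258  0.046] [ 0.417 -0.265  0.041]
cam in tool [ 0.0833199   0.00015768 -0.14503976] [[-0.     0.955  0.298]
 [ 1.     0.     0.001]
 [ 0.     0.298 -0.955]]
```

```bash
python3 - <<'E'
from h import *
import pickle
F={}
for n,p in [("board",[.44,-.285,.20]),("mill",[.50,.018,.22])]:
    reach(p,[np.pi,0,0]); F[n]=grab_frame("wrist"); print(read_time(),read_q())
pickle.dump(F,open('f1.pkl','wb'))
im=np.hstack([F["board"]["pixels"],F["mill"]["pixels"]])
cv2.imwrite('pics/b.png',cv2.resize(im,(800,300),interpolation=cv2.INTER_AREA)[...,::-1]); save(F["mill"],'mill.png')
for n in F: save(F[n],n+'1.png')
E
```

```text
1.3333 [-8.07142724e-01  6.08273052e-02  1.78245275e+00 -3.49683637e-04
  1.29771359e+00  7.64590308e-01]
2.5667 [-2.08309009e-01 -2.08366075e-02  1.82533088e+00 -3.47957377e-04
  1.33714382e+00  1.36432781e+00]
```

View pics/mill1.png

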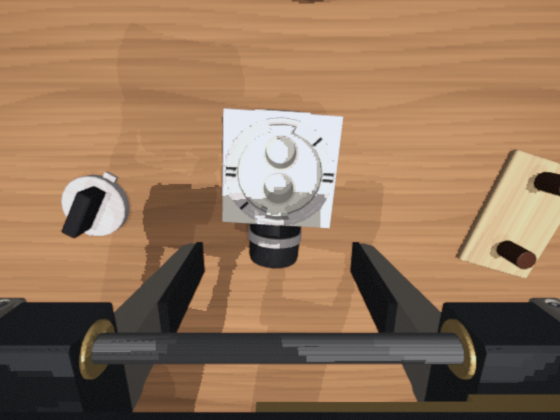

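View pics/board1.png

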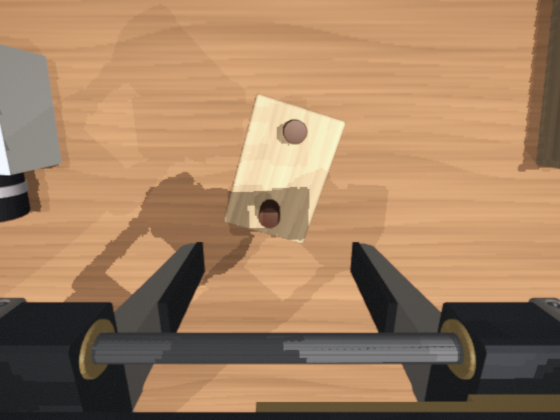

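The mill view shows the deck spanning (223,110)–(341,227), with well floors at (281,150) and (278,183). The motor is below at (274,240), so local +x points roughly along world +x. The single bars are at (318,142) and (244,205), and the lid is at (95,207). The board view shows the drums at (295,131) and (270,213).

```bash
cat >> h.py <<'E'
def blobs(m,amin=60):
    n,l,s,c=cv2.connectedComponentsWithStats(m.astype(np.uint8))
    return [(s[i,4],c[i],l==i) for i in range(1,n) if s[i,4]>=amin]
def uvof(m): v,u=np.nonzero(m); return np.c_[u,v].astype(float)
def rect(P): # min-area rect of xy points in mm: centre m, sizes mm, angle
    (c,s,a)=cv2.minAreaRect((P[:,:2]*1000).astype(np.float32)); return np.array(c)/1000,np.array(s),a
E
python3 - <<'E'
from h import *
import pickle
F=pickle.load(open('f1.pkl','rb'))
f=F["board"]; P=pts(f)
X,Y,Z=P[...,0],P[...,1],P[...,2]
m=(np.hypot(X-.466,Y+.287)<.08)&(Z>.042)&(Z<.055)
for a,c,b in blobs(m): 
    W=ray(f,uvof(b),.046); print("drum",a,c,W.mean(0).round(4),np.ptp(W,0).round(4),P[b].mean(0).round(4))
m=(np.hypot(X-.466,Y+.287)<.11)&(Z>.006)&(Z<.05)
f=F["mill"]; P=pts(f); X,Y,Z=P[...,0],P[...,1],P[...,2]
near=(np.hypot(X-.533,Y-.018)<.09)
dk=near&(Z>.062)&(Z<.09); a,c,b=max(blobs(dk),key=lambda t:t[0])
m=dk&(Z<.077); W=ray(f,uvof(m),.07); print("deck rect",rect(W), np.median(P[m][:,2]))
m=near&(Z>.079)&(Z<.09)&(np.hypot(X-.533,Y-.018)<.065)
a,c,b=max(blobs(m,20),key=lambda t:t[0]); W=ray(f,uvof(b),.084)
print("collar",a,cv2.minEnclosingCircle((W[:,:2]*1000).astype(np.float32)),cv2.fitEllipse(cv2.convexHull((W[:,:2]*1000).astype(np.float32))),np.median(P[b][:,2]))
m=near&(Z<.045)&(np.hypot(X-.533,Y-.018)<.045)
for a,c,b in blobs(m): W=ray(f,uvof(b),.03);print("well",a,c,cv2.minEnclosingCircle((W[:,:2]*1000).astype(np.float32)),np.median(P[b][:,2]),P[b].mean(0).round(4))
# well floors/lid
m=(np.hypot(X-.48,Y-.243)<.06)&(Z>.045)&(Z<.058); a,c,b=max(blobs(m,10),key=lambda t:t[0])
print("bar",rect(ray(f,uvof(b),.05)),np.median(P[b][:,2]))
E
```

```text
drum 466 [295.16738197 131.66523605] [ 0.5076 -0.3041  0.046 ] [0.0226 0.0223 0.    ] [ 0.5076 -0.3041  0.0461]
drum 384 [269.34114583 217.40625   ] [ 0.4198 -0.2784  0.046 ] [0.0235 0.0222 0.    ] [ 0.4198 -0.2784  0.046 ]
deck rect (array([0.51538678, 0.01452538]), array([112.06902313, 140.62312317]), 86.27024841308594) 0.07007081758779132
collar 3706 ((529.5962524414062, 13.682035446166992), 52.42244338989258) ((529.7888793945312, 13.632379531860352), (103.6398696899414, 104.30086517333984), 176.6983184814453) 0.08417717885706436
well 643 [280.68118196 150.93001555] ((545.7706909179688, 12.186505317687988), 16.1534481048584) 0.030316980144772077 [0.5455 0.0121 0.0312]
well 512 [278.29492188 185.53515625] ((506.94232177734375, 14.516958236694336), 15.816418647766113) 0.030463983321093763 [0.5067 0.0147 0.0317]
bar (array([0.47774396, 0.23765102]), array([19.01145554, 57.36202621]), 59.770389556884766) 0.04982381376702211
```

Checks pass: collar 104 mm across with its rim at z=0.084, well floors at z=0.030, drum tops at z=0.046, bar 57×19 mm. Mill yaw is about −0.065, with the collar centre at (0.5297, 0.0137). Loading the first drum.

```bash
cat >> h.py <<'E'
C=np.array([.5297,.0137]); YAW=-.065
ux=np.array([np.cos(YAW),np.sin(YAW)])
def load(d,w):
    t=C+w*ux; D=[np.pi,0,YAW]
    reach([*d,.11],D); move_l([*d,.058],.12); gripper_close(12)
    print("grip",read_grip_width(),read_grip_force())
    move_l([*d,.15],.2); reach([*t,.15],D); print("tcp",read_tcp_pos())
    hit=move_l([*t,.1125],.08,until_force=6)
    print("hit",hit,read_tcp_pos(),read_grip_width())
    return hit
E
python3 - <<'E'
from h import *
if not load([.4198,-.2784],-.018):
    release(); wait(.2); move_l([*(C-.018*ux),.2],.2)
f=grab_frame("wrist"); save(f,'p1.png'); print(read_time())
P=pts(f); m=(np.hypot(P[...,0]-C[0],P[...,1]-C[1])<.04)&(P[...,2]<.068)
for a,c,b in blobs(m): print(a,P[b].mean(0).round(4),np.median(P[b][:,2]))
E
```

```text
grip 0.023476195108187447 11.996819078922272
tcp [0.51153305 0.01398299 0.1495313 ]
hit False [0.51177295 0.01471705 0.11244426] 0.023521042209424227
9.7417
887 [0.5429 0.0128 0.0379] 0.030798542095044346
785 [0.5099 0.015  0.0612] 0.06556907448519422
```

Well a now reads about z=0.066, which matches a drum top in place (0.066 expected). Loading the second drum.

```bash
python3 - <<'E'
from h import *
if not load([.5076,-.3041],.018):
    release(); wait(.2); move_l([*(C+.018*ux),.2],.2)
    reach([*(C-.03*ux),.2],[np.pi,0,YAW])
    f=grab_frame("wrist"); save(f,'p2.png')
    P=pts(f); m=(np.hypot(P[...,0]-C[0],P[...,1]-C[1])<.04)&(P[...,2]<.0675)&(P[...,2]>.063)
    for a,c,b in blobs(m): print(a,P[b].mean(0).round(4),np.median(P[b][:,2]),cv2.minEnclosingCircle((P[b][:,:2]*1000).astype(np.float32)))
    # lid close look, camera axis along bar
    y=np.deg2rad(-30.2)
    reach([.478-.03*np.cos(y),.238-.03*np.sin(y),.17],[np.pi,0,y])
    f=grab_frame("wrist"); save(f,'lid1.png'); P=pts(f); Z=P[...,2]
    near=np.hypot(P[...,0]-.478,P[...,1]-.238)<.06
    b=max(blobs(near&(Z>.046)&(Z<.055)))[2] if 0 else max(blobs(near&(Z>.046)&(Z<.055)),key=lambda t:t[0])[2]
    print("bar",rect(ray(f,uvof(b),.05)),np.median(P[b][:,2]))
    b=near&(Z>.013)&(Z<.019); W=ray(f,uvof(b),.016); print("disc",cv2.minEnclosingCircle((W[:,:2]*1000).astype(np.float32)))
    b=near&(Z>.003)&(Z<.0085)
    for a,c,q in blobs(b,20): print("lug",a,ray(f,uvof(q),.006).mean(0))
print(read_time(),read_q())
E
```

```text
grip 0.02356513250984142 11.998162865638733
tcp [0.54773446 0.01153985 0.14972332]
hit False [0.54758012 0.01248787 0.11223652] 0.023284511944083087
513 [0.5487 0.0113 0.0661] 0.0661272246493897 ((548.5359497070312, 11.532662391662598), 11.781387329101562)
465 [0.5123 0.0136 0.066 ] 0.0660724724814597 ((511.965576171875, 13.731910705566406), 11.86693000793457)
bar (array([0.47696106, 0.24018805]), array([17.61081505, 55.03281784]), 60.18649673461914) 0.049947488720192
disc ((476.7460021972656, 240.3939971923828), 37.85210418701172)
lug 103 [0.51171383 0.21997328 0.006     ]
lug 24 [0.43975497 0.26204957 0.006     ]
18.3083 [ 2.75144916e-01  7.71232233e-02  1.82811961e+00 -4.06472420e-04
  1.23611820e+00  2.37374375e+00]
```

View pics/p2.png

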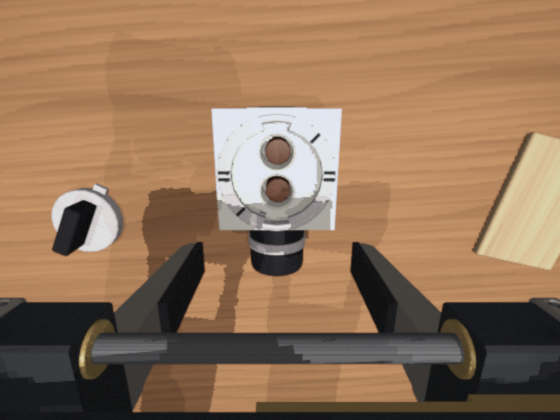

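View pics/lid1.png

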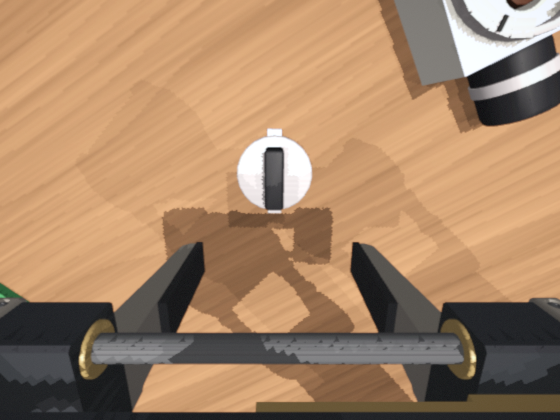

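Both drums stand in the wells, with tops at (277,151) and (277,189) in the image and z=0.066. The close view shows the lid centred at (274,173) with its bar along the tool x axis. That gives a position of (0.477, 0.240), angle −30°. Picking up the lid and setting it in with force feedback.

```bash
python3 - <<'E'
from h import *
y=np.deg2rad(-30.); L=[.477,.2402]
reach([*L,.10],[np.pi,0,y]); move_l([*L,.049],.1); gripper_close(45); 
print("grip",read_grip_width(),read_grip_force(),read_tcp_pos())
move_l([*L,.16],.2); reach([*C,.16],[np.pi,0,YAW]); wait(.2); print(read_tcp_pos(),read_tool_rot(),read_time())
def attempt(o):
    t=C+o
    p=read_tcp_pos(); move_l([*t,max(p[2],.140)],.1)
    hit=move_l([*t,.1195],.05,until_force=8); z=read_tcp_pos()[2]
    print(o,hit,z,np.round(read_contact_force(),1)); return z<.1225
for o in [(0,0),(0,.0012),(0,-.0012),(.0012,0),(-.0012,0)]:
    if attempt(np.array(o)): print("down"); break
    move_l([*read_tcp_pos()[:2],.140],.1)
print(read_tcp_pos(),read_q(),read_grip_width(),read_time())
f=grab_frame("wrist"); save(f,'lid2.png'); f=grab_frame("side"); cv2.imwrite('pics/side2.png',cv2.resize(f["pixels"][150:330,180:420],(720,540))[...,::-1])
E
```

```text
grip 0.01763698150646859 44.999903440475464 [0.47707618 0.24028205 0.04901641]
[0.52945445 0.01494459 0.15972914] [-3.14134532e+00  5.44751360e-04 -6.33925935e-02] 22.3083
[0 0] False 0.11955959533395467 [-0.1  0.1 -2.1]
down
[0.52972088 0.0136804  0.1195596 ] [-2.02400837e-01  1.69968766e-01  1.83467831e+00 -4.98982195e-05
  1.13693880e+00  1.43340351e+00] 0.017805421816865924 23.5167
```

View pics/lid2.png

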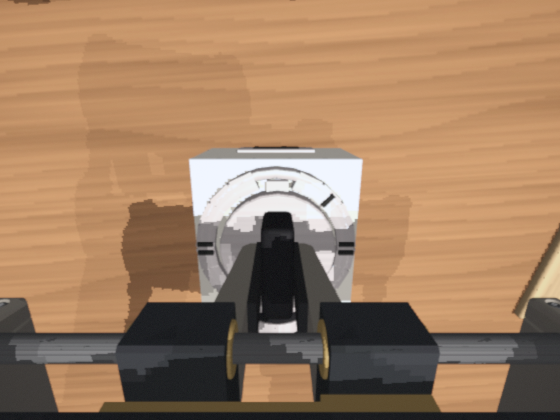

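The lid went down on the first try: the lug shows in the gap at (277,185), and the wrist carries only the lid's weight. I'll touch it to the deck, then turn 45° clockwise with joint 6, watching the moment.

```bash
python3 - <<'E'
from h import *
p=read_tcp_pos(); print(move_l([*p[:2],p[2]-.002],.02,until_force=4),read_tcp_pos()); wait(.2)
q0=np.array(read_q())
for d in (10,20,30,38,45):
    q=q0.copy(); q[5]+=np.deg2rad(d); movej(q); wait(.1)
    print(d,np.rad2deg(read_q()[5]-q0[5]).round(1),np.round(read_wrist_torque(),3),np.round(read_contact_force(),1),read_tcp_pos().round(4) if hasattr(read_tcp_pos(),'round') else read_tcp_pos())
wait(.3); print(read_tool_rot(),read_grip_force(),read_grip_width(),read_time())
f=grab_frame("wrist"); save(f,'turn.png')
f=grab_frame("scene"); P=pts(f); Z=P[...,2]
m=(np.hypot(P[...,0]-C[0],P[...,1]-C[1])<.055)&(Z>.08)&(Z<.088); 
f=grab_frame("side"); cv2.imwrite('pics/side3.png',cv2.resize(f["pixels"][150:330,180:420],(720,540))[...,::-1])
E
```

```text
False [0.53030558 0.01360742 0.11900966]
10 9.8 [ 0.424 -0.061  0.077] [ 0.4  1.3 -1. ] [0.5305 0.0138 0.1191]
20 19.8 [ 0.771 -0.206  0.112] [0.5 2.3 0.4] [0.5304 0.0138 0.1191]
30 29.8 [ 1.144 -0.244  0.091] [ 0.9  4.8 -1.1] [0.5304 0.0139 0.1191]
38 37.8 [ 1.205 -0.274  0.152] [1.9 5.2 0.2] [0.5305 0.0139 0.1191]
45 44.8 [ 1.378 -0.503  0.17 ] [ 2.2  5.2 -0.1] [0.5308 0.0141 0.1191]
[-3.13934209e+00 -1.04183145e-03 -8.46962093e-01] 45.01066982746124 0.017235034490315188 26.25
```

View pics/turn.png

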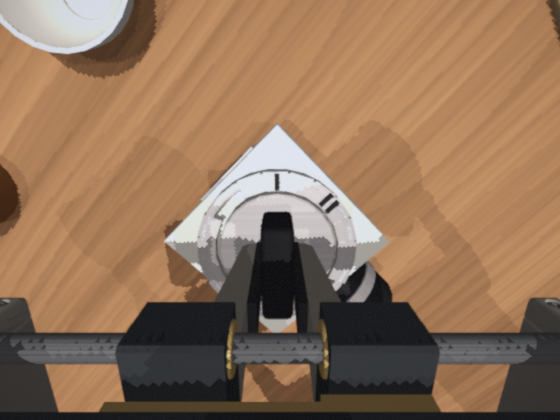

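View pics/side3.png

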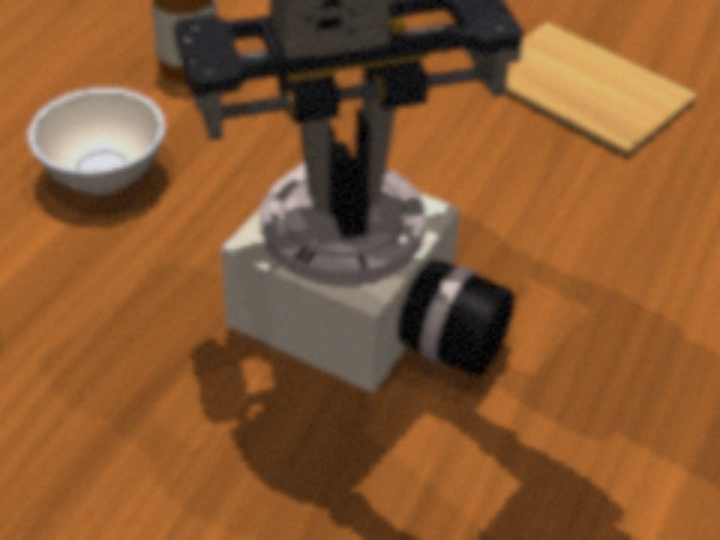

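The bar (277,215) points straight at the single mark (277,181), and the lid sits flat in the collar with the grip at 45 N. The double mark at (328,203) is still well clear. Handing in.

```bash
python3 -c "
from plant import *
print(read_grip_force(),read_time()); print(close_job())"
```

```text
45.01067876815796 26.4
the job is handed in; nothing more can be done
None
```

I handed the job in at 26.4 s of robot time: both drums are in the wells, the lid is fully down and turned about 45° clockwise to the single-bar mark, and the arm is still gripping it at 45 N; no verdict came back.

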